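# Fetch the clay pot from behind the box and seat it in its wooden pot

### The arm

A 7-joint arm with a two-finger parallel gripper is mounted at the origin on a cart in front of the work surface, level with it; the furniture and walls round the work are solid. World frame = base frame: x ahead of the robot, y to its left, z up, the work surface at z = 0. Lengths are in m, angles in rad, forces in N, time in s.
With the tool pointing down it reaches from about 0.425 to 0.875 m from the base axis. Payload 9.9 kg.
Tool frame: the origin (TCP) lies at the very end of the fingers, on their centre line; the grasp point (between the pads) lies 19 mm behind it (arm.grip_depth is the z of the grasp point in the tool frame, in m); z points along the fingers, y is the line along which they close (so a half turn about z gives the same grasp; the last joint's range is limited). The gripper opens to 85 mm and grips with 20 to 120 N. Pads are 22 mm wide; open, the fingers measure 114 mm over their backs; the gripper's body (76 mm by 85 mm) begins 54 mm behind the grasp point. The pads swing forward as they close: fully open they stand 13 mm farther back than shut.
Start: joints at [-1.294, 0.576, 0.025, 1.437, -0.015, 1.129, -0.057], TCP at [0.238, 0.632, 0.231] pointing down, gripper open.
Joint ranges: [-2.76, 2.76], [-0.34, 2.15], [-1.52, 1.57], [0.19, 2.46], [-1.09, 4.23], [0.17, 1.99], [-2.82, 2.82]. Speed limits (rad/s): [2.22, 2.22, 3.01, 3.01, 3.14, 3.14, 3.14].

### API

Orientations are given as a unit quaternion [x, y, z, w].
In Python, from station import arm gives the robot as it stands. The module is installed in compiled form; this text tells all that it offers.
- The arm moves only by the tool jog_arm, never from a script. Its argument "targets" is a list that holds one entry, the list of rows, each a list of 4 numbers: the shift along the world's x, y, z scaled (see below), then the turn about the world's z scaled (see below). In form: [[[tx, ty, tz, spin], ...]]. A call has 1 to 10 rows; each row is the pose to reach, as a shift and turn from the pose commanded when the call began; what a row does not reach only later rows make up. The controller multiplies each number of a shift by 0.5 m and each number of a turn by 30 degrees. A row lasts 1/12 s, in which the tool goes at most 41.7 mm and 7.16 degrees, less where a joint would pass 70% of its speed; a pose out of reach is approached as far as the arm can. A call with a number of a shift or a turn outside -1 to 1 is refused whole. A call with a gripper value outside its range is refused whole. "gripper" is the opening, from 0 (shut) to 1 (fully open), set as the call begins (left out, the last holds). The fingers move at their own pace and stop on an object; "grip_force" is the grip in N (left out, the last holds). Time passes only in rows, so rows that repeat a pose let the fingers close. It gives the time, the measured TCP pose, the force, the opening and the grip force at its end, in the units of the state.
- arm.get_obs(): the state, without advancing time (a new reading comes with each control period).
- arm.get_image(name): name is "scene" or "top"; returns the picture (480x640x3 uint8, red, green, blue); there is no depth.
- arm.camera_info(name): a dict with "vertical_fov" (degrees; the focal length in pixels is half the picture's height over the tangent of half this angle, whatever the lens; pixels are square), "cx", "cy" (the principal point, pixels), "position" and "attitude" of the camera in the world. Camera axes: x right, y down, z forward; pixel columns grow to the right and rows downward; lengths in m; the calibration is good to about 2 mm. A picture is of the moment at which its call begins. camera_info takes no time and is no camera call.
- arm.sign_off(): hands the job in; it is judged then, once.
The state is a dict: "clock": time; "q": joint angles; "qd": joint speeds; "effort": joint torques, N m; "eef_pos": TCP position; "orientation": TCP orientation; "contact_force": force on the tool from outside, world axes, zero at the start; "ft_torque": the same for the moment, N m; "grip_width": finger opening in m; "grip_force": force on a finger pad.
Only numpy, scipy, OpenCV 4.12 (cv2) and the standard library are available. Lean on these libraries where they do the work, as an engineer would, in place of code of your own. Each camera call takes 0.05 s, during which the arm holds its last target. There are 200 camera calls.

### The job

The small clay pot at the back of the wooden desk stand is boxed in: first move the tall cream box and the wooden block off the stand and stand them both upright on the sketch pad. Then take the clay pot and seat it fully home, upright, in the narrower wooden pot that it fits (not the wider, taller pot), and finally put the box and the block back on the stand, each upright on its own dark inlay and turned as it stood before. Leave the two larger pots and the small tin where they are, and tip nothing over.

Things in the scene. Friction and masses are not known exactly. Their poses are not given: they have to be found in the camera images.
- cream_box: Tall cream cardboard box, 100 x 65 x 150 mm (its own x, y, z), loose, about 0.25 kg. Origin: centre of its underside, z up. At the start it stands on the stand's large inlay with its 100 mm side (its x) along the stand's y. Grip it across its 65 mm side near the top.
- peg_block: Pale wooden block, 45 x 40 x 105 mm (its own x, y, z), loose, about 0.14 kg. Origin: centre of its underside, z up. At the start it stands on the stand's small rectangular inlay beside the clay pot, its x along the stand's x, 11 mm behind the box and 20 mm before the low part of the rear panel, so its top can be gripped across its x above that panel.
- clay_pot: Small round terracotta flowerpot, hollow, 104 mm high, loose, 0.15 kg. Origin: centre of its underside, z up. Tapered body 37 mm wide at the foot, 48 mm at 82 mm height; above that a straight collar, 54 mm wide, from 82 to 104 mm (grip there: fingers stay above the wooden pot). At the start on the stand's disc inlay, box, block and panel each about 12 mm away; its fourth side (stand's -y) is free.
- stand: Pale wooden desk stand, fixed. Origin: centre of its underside, x to its rear panel, y left of that, z up. Board 180 x 150 mm (x, y), top at z = 8 mm. Rear panel x = 78 to 90 mm, 70 mm high behind the block, 114 mm behind the clay pot (y < 10 mm). Dark flush inlays: large rectangle (box) centred x = -31, y = -5; small rectangle (block) x = 35, y = 40; disc (clay pot) x = 40, y = -19 mm.
- sketch_pad: Sketch pad lying flat, fixed, 210 x 150 x 9 mm (its own x, y, z), white sheet with a grey drawing on it; the side area. Origin: centre of its underside; its top is at z = 9 mm.
- wood_pot: Turned wooden pot, open, the narrower of the two larger pots: 68 mm in outer diameter, 90 mm high, mouth 55 mm wide inside, inner floor 12 mm above its underside; 0.22 kg, loose, empty. Origin: centre of its underside, z up. The clay pot goes in until its foot stands on the inner floor, its underside then 12 mm above this pot's and its collar just above this pot's rim.
- cork_pot: Bystander: the wider and taller brown pot, mottled cork, 89 mm in diameter, 129 mm high, loose, open, not the clay pot's place. Origin: centre of its underside. It and the wooden pot change places from start to start.
- pin_tin: Bystander: small round tin with a lid, 70 mm in diameter, 27 mm high, loose, standing beyond the pots. Origin: centre of its underside.
Mind the look-alikes: they are no part of the job. What is shaped like the cream_box but orange or red is not meant.

How it is judged:
By the outcome, as a careful person would: the job done as asked, in the order asked, and still so for the second after the job is handed in, with the robot touching nothing.
It also fails if it takes over 128 s, if anything falls off the work surface, if the arm or the gripper's body presses on something with over 40 N, if the wrist force passes 120 N, or if a joint passes its speed limit or range.

## Working session

There is one attempt and no reset: what is moved stays moved. The work goes in short steps, Python scripts to look and compute and a tool call to move; the robot and the scene stay as the last step left them, time stands still between calls to the robot, and variables do not carry over. Pictures are saved under pics/ and viewed, at most 14 in all, crops included, and the job is handed in when it is done.

Besides the shell and the picture viewer there is one more tool, called after "Call:" as name([rows], argument=value, ...), one row to a line, values as JSON. jog_arm: Moves the arm, as the interface text tells. Shifts and turns lie within -1 to 1; 1 stands for 0.5 m of shift or 30 degrees of turn. Its arguments: {"type":"object","properties":{"targets":{"type":"array"},"gripper":{"type":"number"},"grip_force":{"type":"number"}},"required":["targets"]}

```bash
mkdir -p pics
python3 - <<'E'
from station import arm
import cv2
for n in("scene","top"):
    cv2.imwrite(f"pics/{n}0.png",arm.get_image(n)[:,:,::-1]); print(arm.camera_info(n))
o=arm.get_obs(); print(o, arm.grip_depth)
E
```

```text
{'vertical_fov': 55.22986930571982, 'cx': 324.5897071583546, 'cy': 247.89662627884024, 'position': array([ 0.19364524, -0.74628971,  0.91841899]), 'attitude': array([ 0.9077944 , -0.2281309 ,  0.07798836, -0.34319591])}
{'vertical_fov': 46.677542719961664, 'cx': 318.44297337152284, 'cy': 241.1094463193701, 'position': array([-0.2589535 , -0.32304805,  1.1134233 ]), 'attitude': array([ 0.76565567, -0.55382209,  0.19536536, -0.26245927])}
{'clock': 0.1, 'q': array([-1.29380745,  0.57642637,  0.02485502,  1.43782405, -0.01499486,
        1.12898263, -0.05647393]), 'qd': array([ 0.00053865, -0.00049132, -0.00012477, -0.00130462,  0.00046175,
        0.00223257,  0.00063921]), 'effort': array([ 5.91399061e-03, -7.67302752e+01,  2.25771502e+00, -2.86605799e+01,
        1.58436043e-02,  8.60908243e-03,  4.47292132e-05]), 'eef_pos': array([0.23814118, 0.63116971, 0.2305436 ]), 'orientation': array([ 1.79390851e-01,  9.83777614e-01, -7.22274316e-04, -8.98433782e-05]), 'contact_force': array([0.23759063, 0.09585043, 0.06093935]), 'ft_torque': array([-0.04911355, -0.03832901,  0.04216584]), 'grip_force': 0.0, 'grip_width': 0.08529274260990145} -0.0187
```

View pics/scene0.png

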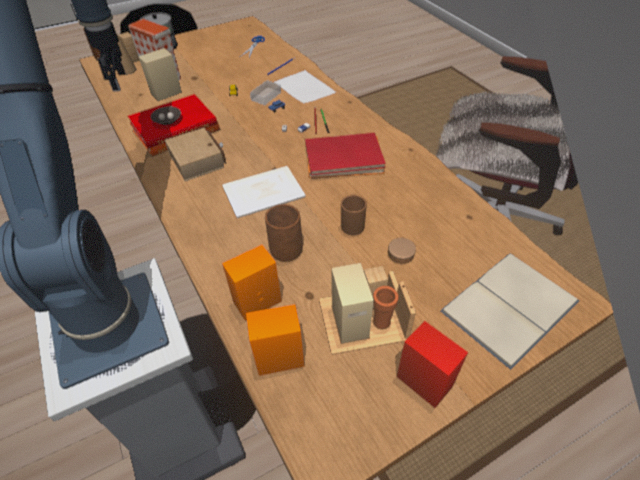

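View pics/top0.png

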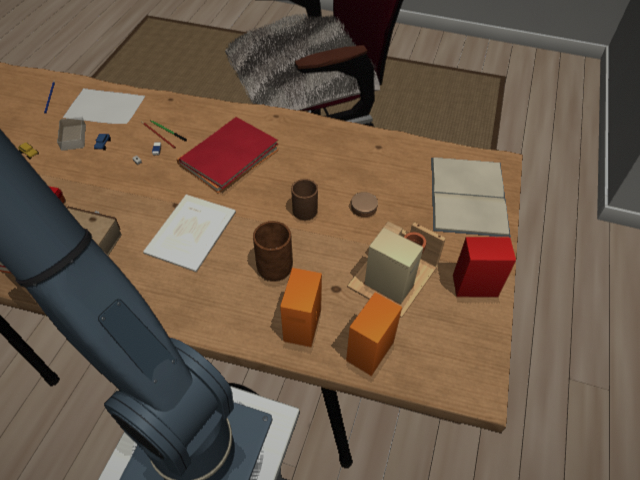

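The scene picture shows the stand at about (365,315), the sketch pad at (263,190), the wooden pot at (353,215), the cork pot at (284,232) and the tin at (402,250). In the top picture they are at (400,265), (190,232), (305,200), (273,250) and (364,204).

```bash
cat > h.py <<'E'
import numpy as np, cv2
from scipy.spatial.transform import Rotation as R
from station import arm
def cam(n):
    c=arm.camera_info(n); f=240/np.tan(np.radians(c['vertical_fov']/2))
    return f,c['cx'],c['cy'],np.array(c['position']),R.from_quat(c['attitude']).as_matrix()
def proj(n,P):
    f,cx,cy,p,A=cam(n); q=(np.atleast_2d(P)-p)@A
    return np.c_[cx+f*q[:,0]/q[:,2],cy+f*q[:,1]/q[:,2]]
def plane(n,uv,z):
    f,cx,cy,p,A=cam(n); uv=np.atleast_2d(np.float64(uv))
    d=np.c_[(uv[:,0]-cx)/f,(uv[:,1]-cy)/f,np.ones(len(uv))]@A.T
    return p+d*((z-p[2])/d[:,2])[:,None]
def crop(n,box,s,out,im=None):
    im=arm.get_image(n)[:,:,::-1] if im is None else im
    x0,y0,x1,y1=box; cv2.imwrite(out,cv2.resize(im[y0:y1,x0:x1],None,fx=s,fy=s,interpolation=cv2.INTER_CUBIC))
E
python3 - <<'E'
from h import *
print(proj("scene",[0,0,0]),proj("top",[0,0,0]),proj("scene",arm.get_obs()['eef_pos']))
a=cv2.imread("pics/scene0.png");b=cv2.imread("pics/top0.png")
crop("scene",(310,250,430,360),5,"pics/s1.png",a)
crop("top",(340,215,450,320),5,"pics/t1.png",b)
# pad: white mask near known pixel
for n,im,c in(("scene",a,(263,190)),("top",b,(190,232))):
    hsv=cv2.cvtColor(im,cv2.COLOR_BGR2HSV); m=((hsv[...,1]<60)&(hsv[...,2]>140)).astype(np.uint8)
    m=cv2.morphologyEx(m,cv2.MORPH_CLOSE,np.ones((3,3)))
    nb,l,st,ce=cv2.connectedComponentsWithStats(m)
    k=min((i for i in range(1,nb) if st[i,4]>500),key=lambda i:np.hypot(*(ce[i]-c)))
    cs=max(cv2.findContours((l==k).astype(np.uint8),0,2)[0],key=cv2.contourArea)
    W=plane(n,cs[:,0],.009)[:,:2]; r=cv2.minAreaRect((W*1000).astype(np.float32)); print(n,st[k],r)
    print(cv2.boxPoints(r))
E
```

```text
[[107.77797866 325.8071995 ]] [[197.66690346 453.33524552]] [[121.00359328  86.10704042]]
scene [ 222  166   83   52 2519] ((500.3532409667969, 254.15106201171875), (158.36026000976562, 211.76193237304688), 86.21743774414062)
[[389.4794  182.1284 ]
 [600.78    168.15843]
 [611.22705 326.1737 ]
 [399.92645 340.14368]]
top [ 143  195   92   76 3762] ((500.77740478515625, 260.10504150390625), (150.29466247558594, 210.9663543701172), 86.27085876464844)
[[390.63    191.97742]
 [601.14966 178.25621]
 [610.9248  328.23267]
 [400.40515 341.95386]]
```

View pics/s1.png

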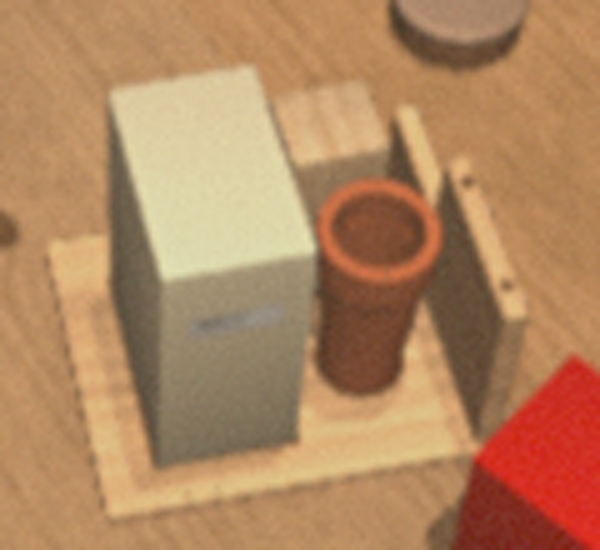

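View pics/t1.png

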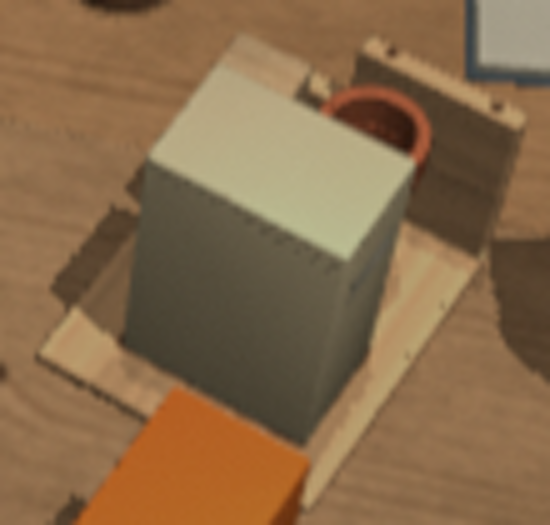

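The crops show the box top, block top, clay rim (scene crop centre ≈(379,231)), the panel and the board corners clearly. In the scene crop the board's front corners are (50,243) and (107,517), and its rear right corner is (478,453).

Run:
```python
from h import *
def S(p):return (np.array(p)+.5)/5-.5+[310,250]
def T(p):return (np.array(p)+.5)/5-.5+[340,215]
def show(t,n,p,z):
    w=plane(n,p,z)[:,:2]*1000; d=np.roll(w,-1,0)-w
    print(t,n,w.round(1).tolist(),'mean',w.mean(0).round(1),'len',np.hypot(*d.T).round(1),'ang',np.degrees(np.arctan2(d[:,1],d[:,0])).round(1))
show('board','scene',S([(50,243),(107,517),(478,453)]),.008)
show('board','top',T([(40,355),(305,505),(483,258)]),.008)
show('box','scene',S([(110,92),(252,67),(316,252),(160,280)]),.158)
show('box','top',T([(150,157),(232,65),(413,160),(347,262)]),.158)
show('block','scene',S([(276,97),(362,82),(388,152),(302,165)]),.113)
show('clay','scene',S([(379,231)]),.112)
show('clayL/R/T/B','scene',S([(317,233),(441,233),(379,178),(379,284)]),.112)
a=cv2.imread("pics/scene0.png");b=cv2.imread("pics/top0.png")
A=cv2.resize(a[190:270,255:425],None,fx=4,fy=4,interpolation=2);B=cv2.resize(b[170:285,245:385],None,fx=4,fy=4,interpolation=2)
cv2.imwrite("pics/s2.png",A);cv2.imwrite("pics/t2.png",B)
```

```text
board scene [[468.7, -171.8], [423.3, -313.2], [584.4, -364.2]] mean [ 492.1 -283. ] len [148.6 168.9 224.5] ang [-107.8  -17.5  121. ]
board top [[464.6, -169.8], [423.9, -308.0], [587.7, -359.8]] mean [ 492.1 -279.2] len [144.1 171.8 226.4] ang [-106.4  -17.5  122.9]
box scene [[481.6, -209.6], [541.4, -226.6], [514.9, -321.1], [453.5, -303.0]] mean [ 497.9 -265.1] len [62.2 98.1 64.  97.5] ang [ -15.9 -105.7  163.6   73.3]
box top [[480.5, -207.2], [542.3, -228.6], [515.1, -316.1], [452.6, -300.5]] mean [ 497.6 -263.1] len [65.5 91.7 64.5 97.5] ang [ -19.1 -107.3  166.    73.3]
block scene [[562.6, -216.0], [601.0, -227.1], [589.7, -265.8], [552.8, -253.9]] mean [ 576.5 -240.7] len [40.  40.4 38.7 39.2] ang [ -16.1 -106.3  162.    75.6]
clay scene [[563.7, -298.9]] mean [ 563.7 -298.9] len [0.] ang [0.]
clayL/R/T/B scene [[539.9, -287.2], [586.3, -312.4], [579.0, -275.3], [548.9, -321.7]] mean [ 563.5 -299.1] len [52.8 37.8 55.3 35.7] ang [ -28.5  101.2 -122.9  104.7]
```

View pics/s2.png

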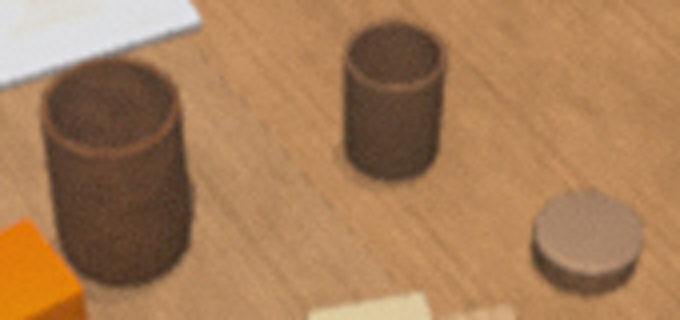

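View pics/t2.png

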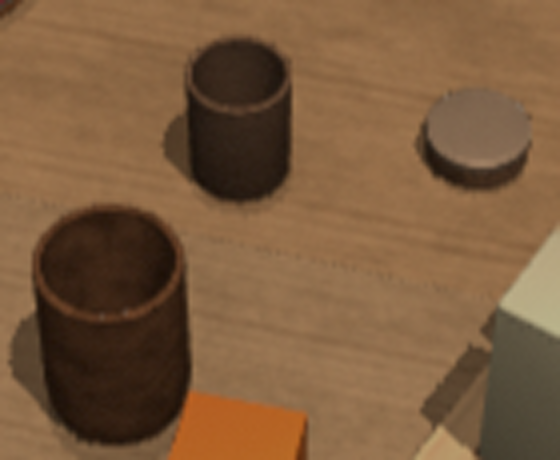

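The pot crops show the wooden pot's rim centred at crop (394,55) in scene and (239,75) in top, with the cork pot at (112,107) and (110,262).

Run:
```python
from h import *
S=lambda p:(np.array(p)+.5)/4-.5+[255,190]
T=lambda p:(np.array(p)+.5)/4-.5+[245,170]
for t,s,u,z in(("wood",(394,55),(239,75),.09),("cork",(112,107),(110,262),.129),("tin",(588,235),(478,135),.027)):
    print(t,(plane("scene",S(s),z)*1000).round(1),(plane("top",T(u),z)*1000).round(1))
print("wood L,R,T,B",(plane("scene",S([(343,55),(445,55),(394,20),(394,90)]),.09)*1000).round(1).tolist())
```

```text
wood [[660.1   1.9  90. ]] [[659.3   4.9  90. ]]
cork [[464.5   9.6 129. ]] [[463.1  14.4 129. ]]
tin [[ 720.1 -146.5   27. ]] [[ 714.4 -141.3   27. ]]
wood L,R,T,B [[630.9, 18.0, 90.0], [689.4, -14.2, 90.0], [677.2, 31.2, 90.0], [643.7, -26.4, 90.0]]
```

Call:
jog_arm([
  [[0.08,-0.08,0.04,-0.2],[0.14,-0.14,0.08,-0.4],[0.21,-0.21,0.1,-0.6],[0.28,-0.28,0.12,-0.8],[0.34,-0.35,0.14,-1],[0.4,-0.42,0.16,-1],[0.46,-0.49,0.16,-1],[0.5,-0.56,0.16,-1],[0.52,-0.64,0.16,-1],[0.52,-0.72,0.16,-1]],
], gripper=1)

```text
clock: 0.93
eef_pos: [0.4877, 0.3154, 0.3099]
orientation: [0.428, 0.904, -0.0, 0.0]
contact_force: [1.2, -0.6, -0.4]
grip_width: 0.0856
grip_force: 0.0
```

Call:
jog_arm([
  [[0,-0.08,0,-0.2],[0,-0.16,0,-0.4],[0,-0.24,0,-0.6],[0,-0.32,0,-0.8],[0,-0.4,0,-1],[0,-0.48,0,-1],[0,-0.56,0,-1],[0,-0.64,0,-1],[0,-0.72,0,-1],[0,-0.8,0,-1]],
])

```text
clock: 1.77
eef_pos: [0.4854, -0.0846, 0.3102]
orientation: [0.647, 0.762, 0.0, -0.0]
contact_force: [1.7, 0.5, 0.2]
grip_width: 0.0854
grip_force: 0.0
```

Call:
jog_arm([
  [[0,-0.08,0,-0.2],[0,-0.16,0,-0.4],[0,-0.22,0,-0.6],[0,-0.26,0,-0.8],[0,-0.27,0,-0.88],[0,-0.27,0,-0.88],[0,-0.27,0,-0.88],[0,-0.27,0,-0.88]],
])

```text
clock: 2.43
eef_pos: [0.4862, -0.2167, 0.31]
orientation: [0.803, 0.596, 0.0, -0.0]
contact_force: [-0.4, -0.6, 0.8]
grip_width: 0.0855
grip_force: 0.0
```

```bash
cat > st.py <<'E'
from h import *
o=arm.get_obs(); M=R.from_quat(o['orientation']).as_matrix()
print(o['clock'],o['eef_pos'].round(4),'yaxis',np.degrees(np.arctan2(M[1,1],M[0,1])).round(2),'down',M[2,2].round(4),'F',o['contact_force'].round(1),'w',round(o['grip_width'],4),o['q'].round(2))
E
python3 st.py
```

```text
2.4333 [ 0.4862 -0.2167  0.31  ] yaxis -16.89 down -1.0 F [-0.4 -0.6  0.8] w 0.0855 [-0.11  0.35  0.63  1.7  -0.22  1.17  0.28]
```

Call:
jog_arm([
  [[0.012,-0.05,0,0],[0.023,-0.095,-0.05,0],[0.023,-0.095,-0.12,0],[0.023,-0.095,-0.19,0],[0.023,-0.095,-0.25,0],[0.023,-0.095,-0.3,0],[0.023,-0.095,-0.34,0],[0.023,-0.095,-0.365,0],[0.023,-0.095,-0.376,0],[0.023,-0.095,-0.376,0]],
])

```text
clock: 3.27
eef_pos: [0.4974, -0.264, 0.1213]
orientation: [0.804, 0.595, -0.0, -0.001]
contact_force: [-0.1, 0.2, 0.1]
grip_width: 0.0853
grip_force: 0.0
```

Call:
jog_arm([
  [[0,0,0,0],[0,0,0,0],[0,0,0,0],[0,0,0,0],[0,0,0,0],[0,0,0,0],[0,0,0,0],[0,0,0,0]],
], gripper=0, grip_force=40)

```text
clock: 3.93
eef_pos: [0.4982, -0.2653, 0.1235]
orientation: [0.804, 0.595, 0.001, 0.001]
contact_force: [-0.1, 1.9, 7.6]
grip_width: 0.0647
grip_force: 45.5
```

```bash
python3 st.py
```

```text
3.9333 [ 0.4982 -0.2653  0.1235] yaxis -17.04 down -1.0 F [-0.1  1.9  7.6] w 0.0647 [ 0.08  0.59  0.51  1.88 -0.4   0.77  0.51]
```

Call:
jog_arm([
  [[0,0,0.01,0],[0,0,0.03,0],[0,0,0.07,0],[0,0,0.12,0],[0,0,0.18,0],[0,0,0.24,0],[0,0,0.29,0],[0,0,0.32,0],[0,0,0.34,0],[0,0,0.34,0]],
])

```text
clock: 4.77
eef_pos: [0.498, -0.2659, 0.2946]
orientation: [0.804, 0.594, 0.001, 0.001]
contact_force: [0.2, 0.2, -3.6]
grip_width: 0.0646
grip_force: 45.8
```

Call:
jog_arm([
  [[0,0.02,0,0],[0,0.05,0,0],[0,0.1,0,0.05],[0,0.15,0,0.1],[-0.01,0.21,0,0.15],[-0.01,0.27,0,0.2],[-0.02,0.33,0,0.25],[-0.02,0.39,0,0.3],[-0.03,0.45,0,0.35],[-0.04,0.51,0,0.4]],
])

```text
clock: 5.6
eef_pos: [0.4761, -0.0081, 0.2908]
orientation: [0.737, 0.676, -0.001, -0.001]
contact_force: [0.4, 0.2, -3.8]
grip_width: 0.0647
grip_force: 45.6
```

Call:
jog_arm([
  [[0,0.06,0,0.04],[-0.01,0.12,0,0.04],[-0.02,0.19,0,0.04],[-0.03,0.26,0,0.04],[-0.04,0.33,0,0.04],[-0.05,0.4,0,0.04],[-0.06,0.46,0,0.04],[-0.06,0.51,0,0.04],[-0.06,0.54,0,0.04],[-0.06,0.54,0,0.04]],
])

```text
clock: 6.43
eef_pos: [0.446, 0.2636, 0.2906]
orientation: [0.729, 0.685, -0.001, -0.001]
contact_force: [0.2, 0.8, -3.9]
grip_width: 0.0641
grip_force: 45.7
```

```bash
python3 st.py
```

```text
6.4333 [0.446  0.2636 0.2906] yaxis -3.56 down -1.0 F [ 0.2  0.8 -3.9] w 0.0641 [-0.94  0.31  0.43  1.76 -0.14  1.1  -0.52]
```

Call:
jog_arm([
  [[0,0,-0.03,0],[0,0,-0.09,0],[0,0,-0.16,0],[0,0,-0.22,0],[0,0,-0.27,0],[0,0,-0.3,0],[0,0,-0.316,0],[0,0,-0.324,0],[0,0,-0.33,0],[0,0,-0.33,0]],
])

```text
clock: 7.27
eef_pos: [0.4479, 0.2594, 0.1275]
orientation: [0.731, 0.683, 0.0, 0.0]
contact_force: [-0.3, -0.7, -2.8]
grip_width: 0.0642
grip_force: 45.7
```

```bash
python3 st.py
```

```text
7.2667 [0.4479 0.2594 0.1275] yaxis -3.9 down -1.0 F [-0.3 -0.7 -2.8] w 0.0642 [-0.86  0.5   0.35  1.99 -0.26  0.7  -0.41]
```

Call:
jog_arm([
  [[0,0,-0.002,0],[0,0,-0.004,0],[0,0,-0.006,0],[0,0,-0.006,0],[0,0,-0.006,0]],
])

```text
clock: 7.68
eef_pos: [0.4477, 0.2598, 0.1245]
orientation: [0.731, 0.683, 0.0, 0.0]
contact_force: [-1.0, 0.6, -1.5]
grip_width: 0.0644
grip_force: 45.8
```

Call:
jog_arm([
  [[0,0,0,0],[0,0,0,0],[0,0,0,0],[0,0,0,0],[0,0,0,0],[0,0,0,0]],
], gripper=1)

```text
clock: 8.18
eef_pos: [0.4476, 0.2597, 0.1243]
orientation: [0.731, 0.683, 0.0, -0.0]
contact_force: [0.1, -0.5, -0.2]
grip_width: 0.0852
grip_force: 0.0
```

```bash
python3 st.py
```

```text
8.1833 [0.4476 0.2597 0.1243] yaxis -3.87 down -1.0 F [ 0.1 -0.5 -0.2] w 0.0852 [-0.85  0.5   0.35  1.99 -0.26  0.69 -0.41]
```

Call:
jog_arm([
  [[0,0,0.06,0],[0,0,0.13,0],[0,0,0.2,0],[0,0,0.27,0],[0,-0.05,0.31,-0.1],[0.02,-0.12,0.31,-0.2],[0.04,-0.2,0.31,-0.3],[0.06,-0.26,0.31,-0.4],[0.08,-0.3,0.31,-0.43],[0.08,-0.3,0.31,-0.43]],
])

```text
clock: 9.02
eef_pos: [0.489, 0.1045, 0.2799]
orientation: [0.805, 0.593, 0.0, 0.001]
contact_force: [0.3, 0.1, 0.8]
grip_width: 0.0855
grip_force: 0.0
```

```bash
python3 st.py
python3 - <<'E'
from h import *
a=arm.get_image("scene")[:,:,::-1];b=arm.get_image("top")[:,:,::-1]
cv2.imwrite("pics/scene3.png",a);cv2.imwrite("pics/top3.png",b)
A=cv2.resize(a[250:370,310:430],None,fx=5,fy=5,interpolation=2)
B=cv2.resize(b[210:330,340:450],None,fx=5,fy=5,interpolation=2)
cv2.imwrite("pics/st3.png",cv2.resize(np.hstack([A[:, :],B]),None,fx=.69,fy=.69,interpolation=3))
cv2.imwrite("pics/s3.png",A);cv2.imwrite("pics/t3.png",B)
E
```

```text
9.0167 [0.489  0.1045 0.2799] yaxis -17.22 down -1.0 F [0.3 0.1 0.8] w 0.0855 [-0.71  0.3   0.54  1.83 -0.18  1.06 -0.4 ]
```

View pics/t3.png

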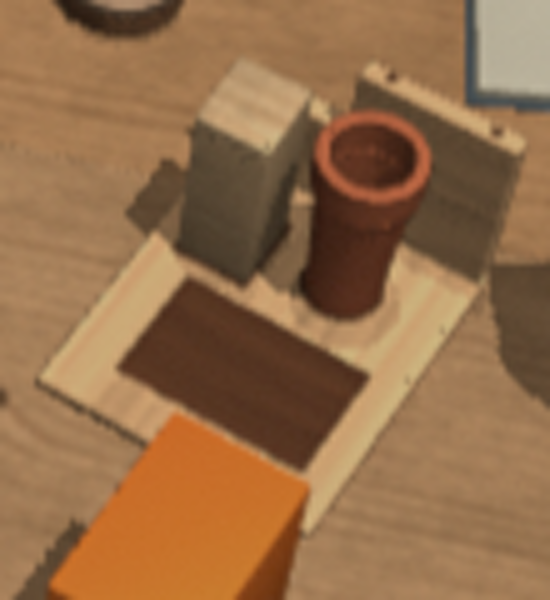

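View pics/scene3.png

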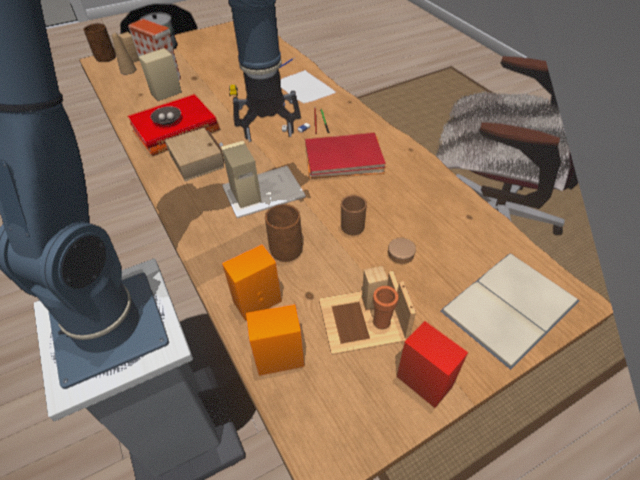

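The box now stands on the pad (scene (240,175)), and the large inlay is visible at top crop (245,375). The block top's corners are at top crop (243,60), (313,98), (267,152) and (200,115), and the clay rim's centre is at (373,158).

Run:
```python
from h import *
a=cv2.imread("pics/scene3.png");b=cv2.imread("pics/top3.png")
T=lambda p:(np.array(p)+.5)/5-.5+[340,210]
w=plane("top",T([(243,60),(313,98),(267,152),(200,115)]),.113)*1000;print('block',w.round(1).tolist(),w.mean(0))
print('clay',plane("top",T([(373,158)]),.112)*1000)
for n,im,c in(("scene",a,(350,322)),("top",b,(388,285))):
    L=cv2.GaussianBlur(im,(3,3),0).max(2); x,y=c
    m=(L<130).astype(np.uint8); roi=np.zeros_like(m); roi[y-27:y+27,x-28:x+28]=1; m&=roi
    nb,l,s,ce=cv2.connectedComponentsWithStats(m); k=l[y,x]
    cs=max(cv2.findContours((l==k).astype(np.uint8),0,2)[0],key=cv2.contourArea)
    r=cv2.minAreaRect((plane(n,cs[:,0],.008)[:,:2]*1000).astype(np.float32));print(n,im[y,x],s[k],r)
```

```text
block [[599.6, -224.7, 113.0], [587.4, -261.2, 113.0], [549.2, -248.2, 113.0], [560.7, -213.7, 113.0]] [ 574.21976317 -236.94768668  113.        ]
clay [[ 562.00706977 -295.19644718  112.        ]]
scene [ 50  75 116] [334 303  34  39 937] ((500.51068115234375, -263.3836669921875), (95.2291030883789, 61.000587463378906), 73.24331665039062)
top [35 54 88] [364 266  49  38 972] ((499.75732421875, -260.2905578613281), (101.06941223144531, 66.29383850097656), 73.25833129882812)
```

Call:
jog_arm([
  [[0.02,-0.06,0,0],[0.03,-0.14,0,0],[0.05,-0.22,0,0],[0.07,-0.3,0,0],[0.09,-0.38,0,0],[0.11,-0.46,0,0],[0.14,-0.54,0,0],[0.16,-0.61,0,0],[0.173,-0.67,0,0.01],[0.173,-0.686,0,0.01]],
], gripper=0.85)

```text
clock: 9.95
eef_pos: [0.5744, -0.2373, 0.2786]
orientation: [0.802, 0.598, -0.001, 0.001]
contact_force: [-1.0, 0.1, -0.6]
grip_width: 0.0724
grip_force: 0.0
```

Call:
jog_arm([
  [[0,0,-0.05,0],[0,0,-0.12,0],[0,0,-0.19,0],[0,0,-0.25,0],[0,0,-0.3,0],[0,0,-0.34,0],[0,0,-0.37,0],[0,0,-0.39,0],[0,0,-0.392,0],[0,0,-0.392,0]],
])

```text
clock: 10.78
eef_pos: [0.5743, -0.2322, 0.0831]
orientation: [0.801, 0.599, -0.0, -0.0]
contact_force: [0.1, 1.0, 0.2]
grip_width: 0.0729
grip_force: 0.0
```

```bash
python3 st.py
```

```text
10.7833 [ 0.5743 -0.2322  0.0831] yaxis -16.4 down -1.0 F [0.1 1.  0.2] w 0.0729 [ 0.04  0.7   0.45  1.77 -0.41  0.77  0.41]
```

Call:
jog_arm([
  [[0,0,0,-0.02],[0,0,0,-0.02],[0,0,0,-0.02]],
])

```text
clock: 11.03
eef_pos: [0.5746, -0.2334, 0.0843]
orientation: [0.804, 0.594, 0.001, 0.001]
contact_force: [-0.1, 0.3, -0.0]
grip_width: 0.0728
grip_force: 0.0
```

```bash
python3 st.py
```

```text
11.0333 [ 0.5746 -0.2334  0.0843] yaxis -17.07 down -1.0 F [-0.1  0.3 -0. ] w 0.0728 [ 0.04  0.7   0.45  1.77 -0.42  0.77  0.4 ]
```

Call:
jog_arm([
  [[0.002,-0.01,-0.002,0.01],[0.002,-0.01,-0.002,0.01],[0.002,-0.01,-0.002,0.01],[0.002,-0.01,-0.002,0.01]],
])

```text
clock: 11.37
eef_pos: [0.575, -0.2385, 0.0823]
orientation: [0.803, 0.596, 0.0, 0.0]
contact_force: [1.1, -0.1, 0.2]
grip_width: 0.0728
grip_force: 0.0
```

Call:
jog_arm([
  [[0,0,0,0],[0,0,0,0],[0,0,0,0],[0,0,0,0],[0,0,0,0],[0,0,0,0],[0,0,0,0],[0,0,0,0],[0,0,0,0]],
], gripper=0, grip_force=40)

```text
clock: 12.12
eef_pos: [0.5752, -0.2384, 0.0824]
orientation: [0.803, 0.596, 0.0, 0.0]
contact_force: [-0.3, -0.7, 3.8]
grip_width: 0.0448
grip_force: 40.5
```

```bash
python3 st.py
```

```text
12.1167 [ 0.5752 -0.2384  0.0824] yaxis -16.77 down -1.0 F [-0.3 -0.7  3.8] w 0.0448 [ 0.05  0.7   0.45  1.76 -0.41  0.77  0.41]
```

Call:
jog_arm([
  [[0,0,0.01,0],[0,0,0.04,0],[0,0,0.09,0],[0,0,0.15,0],[0,0,0.21,0],[0,0,0.27,0],[0,0,0.32,0],[0,0.02,0.35,0],[0,0.06,0.36,0.03],[0,0.11,0.36,0.06]],
])

```text
clock: 12.95
eef_pos: [0.5749, -0.185, 0.264]
orientation: [0.794, 0.608, 0.0, 0.001]
contact_force: [0.5, 0.1, -1.9]
grip_width: 0.045
grip_force: 40.7
```

Call:
jog_arm([
  [[0,0.06,0,0.05],[0,0.12,0,0.1],[0,0.19,0,0.15],[-0.01,0.26,0,0.2],[-0.01,0.33,0,0.25],[-0.02,0.4,0,0.3],[-0.02,0.47,0,0.34],[-0.02,0.54,0,0.37],[-0.026,0.61,0,0.37],[-0.026,0.68,0,0.37]],
])

```text
clock: 13.78
eef_pos: [0.561, 0.1581, 0.2622]
orientation: [0.731, 0.683, -0.0, -0.0]
contact_force: [0.0, 0.2, -1.5]
grip_width: 0.0446
grip_force: 40.7
```

Call:
jog_arm([
  [[0,0.06,0,0],[0,0.11,0,0],[0,0.15,0,0],[0,0.18,0,0],[0,0.195,0,0],[0,0.195,0,0],[0,0.195,0,0]],
])

```text
clock: 14.37
eef_pos: [0.5621, 0.2529, 0.2621]
orientation: [0.731, 0.683, -0.0, 0.0]
contact_force: [-0.8, -1.2, -1.6]
grip_width: 0.0449
grip_force: 40.8
```

```bash
python3 st.py
```

```text
14.3667 [0.5621 0.2529 0.2621] yaxis -3.92 down -1.0 F [-0.8 -1.2 -1.6] w 0.0449 [-0.79  0.5   0.47  1.57 -0.24  1.13 -0.33]
```

Down to TCP 0.084 (drop 0.178).

Call:
jog_arm([
  [[0,0,-0.05,0],[0,0,-0.11,0],[0,0,-0.18,0],[0,0,-0.24,0],[0,0,-0.29,0],[0,0,-0.32,0],[0,0,-0.34,0],[0,0,-0.35,0],[0,0,-0.354,0],[0,0,-0.354,0]],
])

```text
clock: 15.2
eef_pos: [0.5626, 0.2536, 0.0858]
orientation: [0.731, 0.683, 0.0, 0.0]
contact_force: [-0.9, -0.2, -2.0]
grip_width: 0.0443
grip_force: 40.7
```

Call:
jog_arm([
  [[0,0,0,0],[0,0,0,0],[0,0,0,0]],
])

```text
clock: 15.45
eef_pos: [0.5625, 0.2544, 0.0861]
orientation: [0.731, 0.683, 0.001, 0.0]
contact_force: [0.4, -0.3, -1.7]
grip_width: 0.0446
grip_force: 40.7
```

```bash
python3 st.py
```

```text
15.45 [0.5625 0.2544 0.0861] yaxis -3.86 down -1.0 F [ 0.4 -0.3 -1.7] w 0.0446 [-0.73  0.68  0.38  1.77 -0.35  0.76 -0.24]
```

Call:
jog_arm([
  [[0,0,-0.002,0],[0,0,-0.004,0],[0,0,-0.004,0],[0,0,-0.004,0]],
])

```text
clock: 15.78
eef_pos: [0.5622, 0.2543, 0.0835]
orientation: [0.731, 0.683, 0.0, 0.0]
contact_force: [0.4, -0.2, 1.5]
grip_width: 0.0446
grip_force: 40.9
```

Call:
jog_arm([
  [[0,0,0,0],[0,0,0,0],[0,0,0,0],[0,0,0,0],[0,0,0,0]],
], gripper=0.85)

```text
clock: 16.2
eef_pos: [0.5621, 0.2541, 0.0832]
orientation: [0.731, 0.683, -0.0, -0.0]
contact_force: [0.7, 0.1, -0.7]
grip_width: 0.0725
grip_force: 0.0
```

Call:
jog_arm([
  [[0,0,0.05,0],[0,0,0.12,0],[0,0,0.19,0],[0,0,0.26,0],[0,-0.05,0.32,-0.2],[0,-0.12,0.34,-0.4],[0,-0.2,0.34,-0.6],[0,-0.28,0.34,-0.8],[0,-0.36,0.34,-1],[0,-0.44,0.34,-1]],
])

```text
clock: 17.03
eef_pos: [0.5616, 0.0326, 0.2534]
orientation: [0.884, 0.468, 0.0, -0.0]
contact_force: [1.1, 0.6, 0.4]
grip_width: 0.073
grip_force: 0.0
```

Call:
jog_arm([
  [[0,-0.06,0,-0.2],[0,-0.12,0,-0.4],[0,-0.19,0,-0.6],[0,-0.26,0,-0.8],[0,-0.33,0,-1],[0,-0.4,0,-1],[0,-0.46,0,-1],[0,-0.52,0,-1],[0,-0.58,0,-1],[0,-0.62,0,-1]],
])

```text
clock: 17.87
eef_pos: [0.5612, -0.2791, 0.2534]
orientation: [0.974, 0.225, -0.0, 0.001]
contact_force: [0.0, -0.2, 0.6]
grip_width: 0.0728
grip_force: 0.0
```

```bash
python3 st.py
```

```text
17.8667 [ 0.5612 -0.2791  0.2534] yaxis -64.01 down -1.0 F [ 0.  -0.2  0.6] w 0.0728 [-0.04  0.58  0.74  1.56 -0.42  1.16 -0.33]
```

Call:
jog_arm([
  [[0.003,-0.035,0,-0.2],[0.003,-0.035,0,-0.4],[0.003,-0.035,0,-0.6],[0.003,-0.035,0,-0.8],[0.003,-0.035,0,-1],[0.003,-0.035,0,-1]],
])

```text
clock: 18.37
eef_pos: [0.5636, -0.2931, 0.2529]
orientation: [0.999, -0.036, -0.0, -0.0]
contact_force: [0.2, -1.0, 0.5]
grip_width: 0.0727
grip_force: 0.0
```

Call:
jog_arm([
  [[0,0,0,-0.2],[0,0,0,-0.4],[0,0,0,-0.43],[0,0,-0.05,-0.43],[0,0,-0.1,-0.43],[0,0,-0.14,-0.43],[0,0,-0.16,-0.43],[0,0,-0.16,-0.43],[0,0,-0.16,-0.43],[0,0,-0.16,-0.43]],
])

```text
clock: 19.2
eef_pos: [0.564, -0.2941, 0.1746]
orientation: [0.989, -0.145, 0.001, 0.0]
contact_force: [-0.3, 0.0, 0.0]
grip_width: 0.0724
grip_force: 0.0
```

```bash
python3 st.py
python3 - <<'E'
from h import *
a=arm.get_image("scene")[:,:,::-1]
crop("scene",(310,230,430,350),5,"pics/s4.png",a)
E
```

```text
19.2 [ 0.564  -0.2941  0.1746] yaxis -106.7 down -1.0 F [-0.3  0.   0. ] w 0.0724 [-0.08  0.73  0.89  1.64 -0.63  1.08 -0.87]
```

View pics/s4.png

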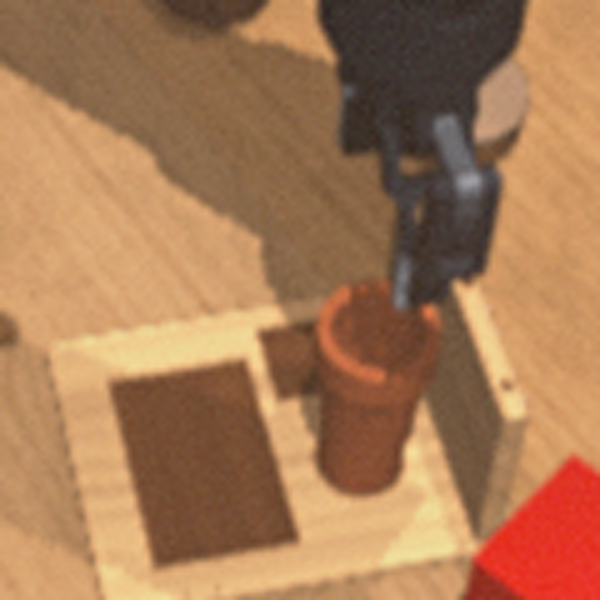

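The clay pot stands untouched (rim at crop (379,340)) with the gripper above it.

Call:
jog_arm([
  [[-0.001,-0.006,-0.03,0],[-0.001,-0.006,-0.07,0],[-0.001,-0.006,-0.11,0],[-0.001,-0.006,-0.14,0],[-0.001,-0.006,-0.155,0],[-0.001,-0.006,-0.164,0],[-0.001,-0.006,-0.164,0],[-0.001,-0.006,-0.164,0],[-0.001,-0.006,-0.164,0]],
])

```text
clock: 20.0
eef_pos: [0.5635, -0.2969, 0.0924]
orientation: [0.989, -0.146, 0.001, 0.0]
contact_force: [0.5, 1.0, 0.6]
grip_width: 0.0727
grip_force: 0.0
```

```bash
python3 st.py
```

```text
20.0 [ 0.5635 -0.2969  0.0924] yaxis -106.77 down -1.0 F [0.5 1.  0.6] w 0.0727 [-0.04  0.81  0.82  1.72 -0.72  0.93 -0.79]
```

Call:
jog_arm([
  [[0,0,0,0],[0,0,0,0],[0,0,0,0],[0,0,0,0],[0,0,0,0],[0,0,0,0],[0,0,0,0]],
], gripper=0, grip_force=35)

```text
clock: 20.58
eef_pos: [0.5636, -0.2966, 0.0923]
orientation: [0.989, -0.146, 0.001, 0.0]
contact_force: [-0.3, 1.2, 5.0]
grip_width: 0.0521
grip_force: 36.4
```

Call:
jog_arm([
  [[0,0,0.01,0],[0,0,0.03,0],[0,0,0.07,0],[0,0,0.12,0],[0,0,0.18,0],[0,0,0.24,0],[0,0,0.29,0],[0,0,0.32,0],[0,0,0.33,0],[0,0,0.33,0]],
])

```text
clock: 21.42
eef_pos: [0.5632, -0.2967, 0.2578]
orientation: [0.989, -0.146, 0.001, 0.0]
contact_force: [-0.7, -0.5, -2.8]
grip_width: 0.0514
grip_force: 37.3
```

```bash
python3 st.py
```

```text
21.4167 [ 0.5632 -0.2967  0.2578] yaxis -106.78 down -1.0 F [-0.7 -0.5 -2.8] w 0.0514 [-0.1   0.66  0.95  1.53 -0.56  1.24 -0.93]
```

Call:
jog_arm([
  [[0.01,0.03,0,0],[0.03,0.08,0,0],[0.05,0.14,0,0],[0.07,0.2,0,0],[0.09,0.27,0,0],[0.11,0.34,0,0],[0.13,0.41,0,0],[0.15,0.47,0,0],[0.17,0.53,0,0],[0.18,0.57,0,0]],
])

```text
clock: 22.25
eef_pos: [0.6534, -0.0067, 0.254]
orientation: [0.99, -0.144, -0.001, -0.0]
contact_force: [0.2, 0.6, -2.2]
grip_width: 0.0517
grip_force: 37.3
```

Call:
jog_arm([
  [[0.01,0.02,0,0],[0.013,0.03,0,0],[0.013,0.03,0,0],[0.013,0.03,0,0]],
])

```text
clock: 22.58
eef_pos: [0.659, 0.0019, 0.256]
orientation: [0.989, -0.147, -0.0, 0.001]
contact_force: [-0.9, -0.7, -1.4]
grip_width: 0.0522
grip_force: 37.4
```

```bash
python3 st.py
python3 - <<'E'
from h import *
a=arm.get_image("scene")[:,:,::-1];b=arm.get_image("top")[:,:,::-1]
cv2.imwrite("pics/scene5.png",a);cv2.imwrite("pics/top5.png",b)
A=cv2.resize(a[130:250,300:400],None,fx=4,fy=4,interpolation=2)
B=cv2.resize(b[110:230,255:355],None,fx=4,fy=4,interpolation=2)
cv2.imwrite("pics/st5.png",np.hstack([A,B]))
E
```

```text
22.5833 [0.659  0.0019 0.256 ] yaxis -106.88 down -1.0 F [-0.9 -0.7 -1.4] w 0.0522 [-0.58  0.72  1.    1.47 -0.61  1.29 -1.39]
```

View pics/st5.png

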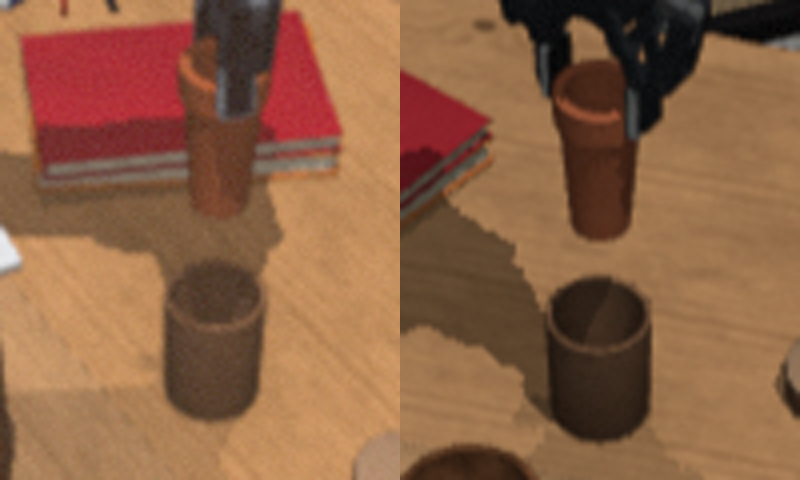

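Run:
```python
from h import *
S=lambda p:(np.array(p)+.5)/4-.5+[300,130]
T=lambda p:(np.array(p)+.5)/4-.5+[255,110]
z=.172
print("foot",plane("scene",S([(219,196)]),z)*1000,plane("top",T([(201,219)]),z)*1000)
print("foot edges",plane("scene",S([(189,196),(249,196)]),z)*1000,plane("top",T([(171,219),(231,219)]),z)*1000)
print("wood rim",plane("scene",S([(215,298)]),.09)*1000,plane("top",T([(199,315)]),.09)*1000)
print("tcp proj", proj("scene",[.659,.0019,.256]),proj("top",[.659,.0019,.256]))
f=lambda n,s:(proj(n,[.6597,.0034,z])-s)
print("expected foot px in crop", (proj("scene",[.659,.0019,z])-[300,130]+.5)*4-.5,(proj("top",[.659,.0019,z])-[255,110]+.5)*4-.5)
```

```text
foot [[661.74977418   3.63543181 172.        ]] [[661.44863392   3.41347004 172.        ]]
foot edges [[645.42516735  12.6493465  172.        ]
 [678.06214627  -5.37172726 172.        ]] [[655.68074731  20.57619417 172.        ]
 [667.21839712 -13.75483799 172.        ]]
wood rim [[659.28206507  -0.89725587  90.        ]] [[659.27052644   4.93152796  90.        ]]
tcp proj [[354.94775631 151.77471988]] [[304.76026062 138.61259864]]
expected foot px in crop [[216.58664463 198.9945508 ]] [[202.05645216 222.25721001]]
```

The left half (scene) shows the clay pot held upright over the wooden pot, with its foot centred at (219,196). The wooden rim is at (215,298). Triangulated, the foot is about 2 mm too far in +x.

Call:
jog_arm([
  [[-0.004,0,-0.03,0],[-0.004,0,-0.07,0],[-0.004,0,-0.11,0],[-0.004,0,-0.15,0],[-0.004,0,-0.18,0],[-0.004,0,-0.21,0],[-0.004,0,-0.24,0],[-0.004,0,-0.26,0],[-0.004,0,-0.27,0],[-0.004,0,-0.27,0]],
])

```text
clock: 23.52
eef_pos: [0.657, 0.003, 0.1205]
orientation: [0.989, -0.146, -0.001, 0.0]
contact_force: [0.1, -0.2, -1.8]
grip_width: 0.052
grip_force: 37.3
```

Call:
jog_arm([
  [[0,0,-0.008,0],[0,0,-0.016,0],[0,0,-0.024,0],[0,0,-0.032,0],[0,0,-0.04,0],[0,0,-0.044,0],[0,0,-0.044,0]],
])

```text
clock: 24.1
eef_pos: [0.6573, 0.0038, 0.0986]
orientation: [0.989, -0.146, -0.0, 0.0]
contact_force: [0.6, 0.1, -1.4]
grip_width: 0.052
grip_force: 37.4
```

```bash
python3 st.py
```

```text
24.1 [0.6573 0.0038 0.0986] yaxis -106.77 down -1.0 F [ 0.6  0.1 -1.4] w 0.052 [-0.54  0.86  0.88  1.66 -0.76  1.   -1.27]
```

Call:
jog_arm([
  [[0,0,-0.002,0],[0,0,-0.004,0],[0,0,-0.006,0],[0,0,-0.006,0],[0,0,-0.006,0]],
])

```text
clock: 24.52
eef_pos: [0.6578, 0.0036, 0.0966]
orientation: [0.989, -0.146, 0.0, -0.0]
contact_force: [0.2, -0.3, 0.8]
grip_width: 0.0518
grip_force: 37.6
```

```bash
python3 st.py
```

```text
24.5167 [0.6578 0.0036 0.0966] yaxis -106.77 down -1.0 F [ 0.2 -0.3  0.8] w 0.0518 [-0.54  0.86  0.87  1.66 -0.76  1.   -1.26]
```

Call:
jog_arm([
  [[0,0,0,0],[0,0,0,0],[0,0,0,0],[0,0,0,0],[0,0,0,0],[0,0,0,0]],
], gripper=0.85)

```text
clock: 25.02
eef_pos: [0.6576, 0.0037, 0.0962]
orientation: [0.989, -0.146, -0.0, -0.0]
contact_force: [-0.2, -0.0, 0.7]
grip_width: 0.0723
grip_force: 0.0
```

Call:
jog_arm([
  [[0,0,0.02,0],[0,0,0.07,0],[0,0,0.14,0],[0,0,0.21,0],[0,0,0.28,0],[-0.03,0.04,0.34,0.2],[-0.09,0.1,0.36,0.4],[-0.15,0.16,0.36,0.6],[-0.21,0.22,0.36,0.8],[-0.27,0.28,0.36,1]],
])

```text
clock: 25.85
eef_pos: [0.5241, 0.1414, 0.2771]
orientation: [0.993, 0.117, 0.0, -0.0]
contact_force: [0.8, 1.5, -0.2]
grip_width: 0.0724
grip_force: 0.0
```

Call:
jog_arm([
  [[-0.04,0.05,0,0.2],[-0.08,0.1,0,0.4],[-0.1,0.15,0,0.6],[-0.12,0.2,0,0.8],[-0.13,0.22,0,1],[-0.14,0.23,0,1],[-0.14,0.23,0,1]],
], gripper=1)

```text
clock: 26.43
eef_pos: [0.4547, 0.2564, 0.2767]
orientation: [0.93, 0.368, -0.0, -0.0]
contact_force: [-0.9, -0.3, 0.2]
grip_width: 0.0854
grip_force: 0.0
```

```bash
python3 st.py
python3 - <<'E'
from h import *
a=arm.get_image("scene")[:,:,::-1];b=arm.get_image("top")[:,:,::-1]
cv2.imwrite("pics/scene6.png",a);cv2.imwrite("pics/top6.png",b)
A=cv2.resize(a[150:300,200:420],None,fx=3,fy=3,interpolation=2)
cv2.imwrite("pics/s6.png",A)
E
```

```text
26.4333 [0.4547 0.2564 0.2767] yaxis -46.87 down -1.0 F [-0.9 -0.3  0.2] w 0.0854 [-1.18  0.41  0.85  1.79 -0.34  1.1  -1.03]
```

View pics/s6.png

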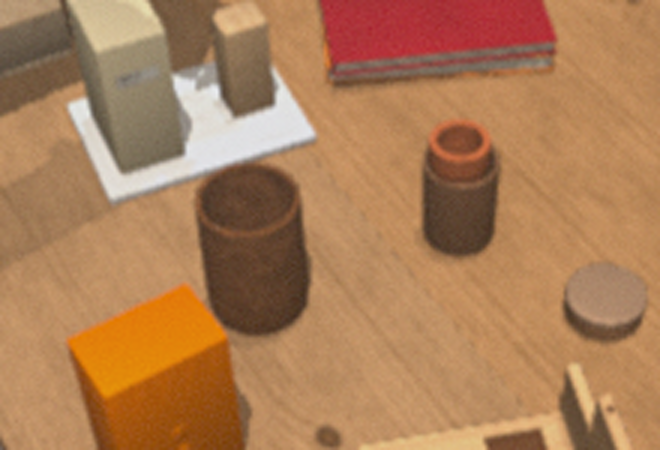

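The clay pot is seated in the wooden pot (crop (460,150)), and the box (125,90) and block (243,60) stand on the pad. The block goes back first, because the box would block the finger on its front side.

Call:
jog_arm([
  [[0.04,0,0,0.2],[0.09,0,0,0.4],[0.14,0,0,0.6],[0.18,0,0,0.8],[0.21,-0.004,0,1],[0.215,-0.004,0,1]],
], gripper=0.85)

```text
clock: 27.03
eef_pos: [0.5661, 0.2505, 0.2762]
orientation: [0.803, 0.596, 0.0, 0.001]
contact_force: [-0.4, -0.6, 1.0]
grip_width: 0.0724
grip_force: 0.0
```

Call:
jog_arm([
  [[0,0,0,0.2],[0,0,0,0.4],[0,0,-0.04,0.43],[0,0,-0.1,0.43],[0,0,-0.15,0.43],[0,0,-0.19,0.43],[0,0,-0.21,0.43],[0,0,-0.21,0.43],[0,0,-0.21,0.43],[0,0,-0.21,0.43]],
])

```text
clock: 27.87
eef_pos: [0.5638, 0.2535, 0.1726]
orientation: [0.731, 0.682, 0.001, 0.0]
contact_force: [0.0, -0.1, -0.2]
grip_width: 0.0727
grip_force: 0.0
```

```bash
python3 st.py
```

```text
27.8667 [0.5638 0.2535 0.1726] yaxis -3.97 down -1.0 F [ 0.  -0.1 -0.2] w 0.0727 [-0.82  0.6   0.53  1.69 -0.36  0.95 -0.22]
```

Call:
jog_arm([
  [[-0.003,0.002,-0.05,0],[-0.003,0.002,-0.1,0],[-0.003,0.002,-0.14,0],[-0.003,0.002,-0.165,0],[-0.003,0.002,-0.177,0],[-0.003,0.002,-0.177,0],[-0.003,0.002,-0.177,0],[-0.003,0.002,-0.177,0],[-0.003,0.002,-0.177,0]],
])

```text
clock: 28.62
eef_pos: [0.5623, 0.2549, 0.084]
orientation: [0.731, 0.683, 0.001, 0.0]
contact_force: [-0.0, 0.0, 0.3]
grip_width: 0.0726
grip_force: 0.0
```

Call:
jog_arm([
  [[0,0,0,0],[0,0,0,0],[0,0,0,0],[0,0,0,0],[0,0,0,0],[0,0,0,0],[0,0,0,0],[0,0,0,0]],
], gripper=0, grip_force=40)

```text
clock: 29.28
eef_pos: [0.562, 0.2549, 0.0835]
orientation: [0.731, 0.683, 0.001, 0.0]
contact_force: [0.1, 0.6, 6.2]
grip_width: 0.0448
grip_force: 40.1
```

```bash
python3 st.py
```

```text
29.2833 [0.562  0.2549 0.0835] yaxis -3.87 down -1.0 F [0.1 0.6 6.2] w 0.0448 [-0.78  0.7   0.47  1.78 -0.43  0.77 -0.16]
```

Call:
jog_arm([
  [[0,0,0.01,0],[0,0,0.04,0],[0,0,0.09,0],[0,0,0.15,0],[0,0,0.21,0],[0,0,0.27,0],[0,0,0.32,0],[0,-0.02,0.35,0],[0,-0.06,0.36,-0.03],[0,-0.11,0.36,-0.06]],
])

```text
clock: 30.12
eef_pos: [0.5616, 0.1997, 0.2636]
orientation: [0.741, 0.672, 0.001, 0.0]
contact_force: [-0.8, -0.5, -1.7]
grip_width: 0.0448
grip_force: 40.8
```

Call:
jog_arm([
  [[0,-0.06,0,-0.05],[0,-0.12,0,-0.1],[0,-0.19,0,-0.15],[0.01,-0.26,0,-0.2],[0.01,-0.33,0,-0.25],[0.02,-0.4,0,-0.3],[0.02,-0.47,0,-0.34],[0.02,-0.54,0,-0.37],[0.026,-0.61,0,-0.37],[0.026,-0.68,0,-0.37]],
])

```text
clock: 30.95
eef_pos: [0.5731, -0.143, 0.2618]
orientation: [0.803, 0.596, -0.001, -0.0]
contact_force: [0.8, -0.1, -2.5]
grip_width: 0.0445
grip_force: 40.8
```

Call:
jog_arm([
  [[0,-0.06,0,0],[0,-0.11,0,0],[0,-0.15,0,0],[0,-0.18,0,0],[0,-0.196,0,0],[0,-0.196,0,0],[0,-0.196,0,0]],
])

```text
clock: 31.53
eef_pos: [0.5738, -0.2382, 0.2622]
orientation: [0.803, 0.596, -0.0, -0.001]
contact_force: [-0.4, 0.3, -2.3]
grip_width: 0.0447
grip_force: 40.8
```

```bash
python3 st.py
```

```text
31.5333 [ 0.5738 -0.2382  0.2622] yaxis -16.84 down -1.0 F [-0.4  0.3 -2.3] w 0.0447 [-0.06  0.54  0.64  1.56 -0.34  1.16  0.35]
```

Call:
jog_arm([
  [[0.002,0,-0.05,0],[0.002,0,-0.11,0],[0.002,0,-0.18,0],[0.002,0,-0.24,0],[0.002,0,-0.29,0],[0.002,0,-0.32,0],[0.002,0,-0.34,0],[0.002,0,-0.35,0],[0.002,0,-0.35,0],[0.002,0,-0.35,0]],
])

```text
clock: 32.37
eef_pos: [0.576, -0.2381, 0.0885]
orientation: [0.803, 0.597, 0.0, 0.0]
contact_force: [0.2, -0.5, -1.4]
grip_width: 0.0447
grip_force: 40.7
```

Call:
jog_arm([
  [[0,0,0,0],[0,0,0,0]],
])

```text
clock: 32.53
eef_pos: [0.5761, -0.2385, 0.0889]
orientation: [0.803, 0.596, 0.001, 0.001]
contact_force: [0.1, -0.2, -2.4]
grip_width: 0.0447
grip_force: 40.7
```

```bash
python3 st.py
```

```text
32.5333 [ 0.5761 -0.2385  0.0889] yaxis -16.77 down -1.0 F [ 0.1 -0.2 -2.4] w 0.0447 [ 0.    0.71  0.53  1.75 -0.48  0.8   0.47]
```

Target (0.5752, -0.238, 0.0825).

Call:
jog_arm([
  [[-0.002,0.001,-0.003,0],[-0.002,0.001,-0.006,0],[-0.002,0.001,-0.009,0],[-0.002,0.001,-0.011,0],[-0.002,0.001,-0.013,0],[-0.002,0.001,-0.013,0],[-0.002,0.001,-0.013,0]],
])

```text
clock: 33.12
eef_pos: [0.5747, -0.2378, 0.0824]
orientation: [0.803, 0.596, 0.0, 0.0]
contact_force: [-2.3, 2.0, 12.3]
grip_width: 0.0446
grip_force: 41.6
```

```bash
python3 st.py
```

```text
33.1167 [ 0.5747 -0.2378  0.0824] yaxis -16.78 down -1.0 F [-2.3  2.  12.3] w 0.0446 [ 0.01  0.72  0.52  1.76 -0.48  0.79  0.48]
```

Call:
jog_arm([
  [[0,0,0.001,0],[0,0,0.001,0],[0,0,0.001,0],[0,0,0.001,0],[0,0,0.001,0],[0,0,0.001,0]],
], gripper=0.85)

```text
clock: 33.62
eef_pos: [0.5745, -0.2378, 0.0816]
orientation: [0.803, 0.596, -0.0, -0.0]
contact_force: [0.5, -0.3, 0.1]
grip_width: 0.0723
grip_force: 0.0
```

Call:
jog_arm([
  [[0,0,0.02,0],[0,0,0.08,0],[0,0,0.15,0],[0,0,0.22,0],[0,0,0.29,0],[0,0.03,0.36,0.05],[-0.02,0.1,0.4,0.1],[-0.04,0.18,0.4,0.2],[-0.06,0.26,0.4,0.3],[-0.08,0.34,0.4,0.4]],
])

```text
clock: 34.45
eef_pos: [0.5338, -0.0666, 0.2829]
orientation: [0.735, 0.678, 0.001, 0.0]
contact_force: [1.6, 0.5, -0.6]
grip_width: 0.0724
grip_force: 0.0
```

Call:
jog_arm([
  [[-0.02,0.08,0,0.03],[-0.04,0.16,0,0.03],[-0.06,0.24,0,0.03],[-0.08,0.32,0,0.03],[-0.1,0.4,0,0.03],[-0.12,0.48,0,0.03],[-0.14,0.54,0,0.03],[-0.16,0.6,0,0.03],[-0.17,0.64,0,0.03],[-0.17,0.64,0,0.03]],
], gripper=1)

```text
clock: 35.28
eef_pos: [0.4476, 0.2573, 0.282]
orientation: [0.728, 0.685, 0.0, -0.001]
contact_force: [0.3, 0.5, 0.1]
grip_width: 0.0854
grip_force: 0.0
```

```bash
python3 st.py
python3 - <<'E'
from h import *
a=arm.get_image("scene")[:,:,::-1];b=arm.get_image("top")[:,:,::-1]
cv2.imwrite("pics/scene7.png",a);cv2.imwrite("pics/top7.png",b)
A=cv2.resize(a[250:370,310:430],None,fx=3.3,fy=3.3,interpolation=2)
B=cv2.resize(b[210:330,340:460],None,fx=3.3,fy=3.3,interpolation=2)
cv2.imwrite("pics/st7.png",np.hstack([A,B]))
E
```

```text
35.2833 [0.4476 0.2573 0.282 ] yaxis -3.48 down -1.0 F [0.3 0.5 0.1] w 0.0854 [-1.01  0.33  0.56  1.79 -0.2   1.08 -0.45]
```

View pics/st7.png

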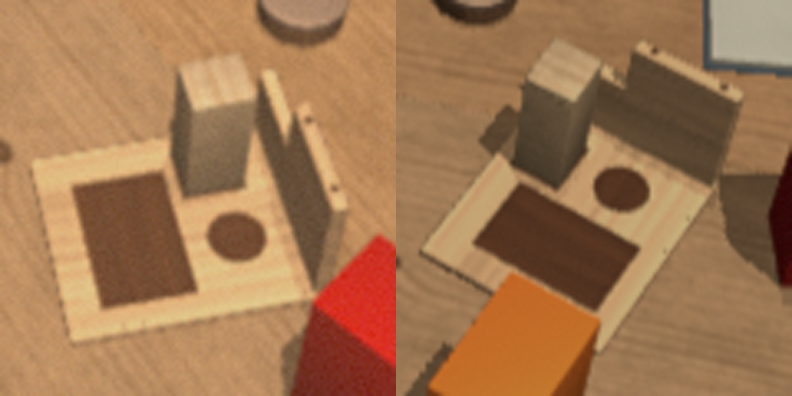

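The block stands upright and covers its inlay (left half at (212,130)); the disc and the large inlay are free.

Call:
jog_arm([
  [[0,0.005,-0.05,-0.013],[0,0.005,-0.11,-0.013],[0,0.005,-0.17,-0.013],[0,0.005,-0.22,-0.013],[0,0.005,-0.26,-0.013],[0,0.005,-0.29,-0.013],[0,0.005,-0.31,-0.013],[0,0.005,-0.317,-0.013],[0,0.005,-0.317,-0.013],[0,0.005,-0.317,-0.013]],
])

```text
clock: 36.22
eef_pos: [0.4502, 0.2544, 0.124]
orientation: [0.733, 0.68, 0.0, 0.0]
contact_force: [-0.6, -0.5, -0.2]
grip_width: 0.0854
grip_force: 0.0
```

```bash
python3 st.py
```

```text
36.2167 [0.4502 0.2544 0.124 ] yaxis -4.31 down -1.0 F [-0.6 -0.5 -0.2] w 0.0854 [-0.91  0.52  0.46  2.   -0.35  0.7  -0.32]
```

Correct to the release pose (0.4476, 0.2597), then grip.

Call:
jog_arm([
  [[-0.005,0.01,0,0.015],[-0.005,0.01,0,0.015],[-0.005,0.01,0,0.015],[-0.005,0.01,0,0.015]],
])

```text
clock: 36.55
eef_pos: [0.4471, 0.2601, 0.1237]
orientation: [0.73, 0.683, 0.0, -0.0]
contact_force: [0.4, -0.5, -0.1]
grip_width: 0.0854
grip_force: 0.0
```

Call:
jog_arm([
  [[0,0,0,0],[0,0,0,0],[0,0,0,0],[0,0,0,0],[0,0,0,0],[0,0,0,0],[0,0,0,0]],
], gripper=0, grip_force=40)

```text
clock: 37.13
eef_pos: [0.4473, 0.2598, 0.1236]
orientation: [0.73, 0.683, 0.0, 0.0]
contact_force: [-0.4, -1.0, 6.6]
grip_width: 0.0646
grip_force: 43.9
```

```bash
python3 st.py
```

```text
37.1333 [0.4473 0.2598 0.1236] yaxis -3.81 down -1.0 F [-0.4 -1.   6.6] w 0.0646 [-0.92  0.52  0.46  2.   -0.35  0.7  -0.32]
```

Call:
jog_arm([
  [[0,0,0.01,0],[0,0,0.03,0],[0,0,0.07,0],[0,0,0.12,0],[0,0,0.18,0],[0,0,0.24,0],[0,0,0.29,0],[0,0,0.32,0],[0,0,0.34,0],[0,0,0.34,0]],
])

```text
clock: 37.97
eef_pos: [0.4476, 0.2598, 0.2953]
orientation: [0.73, 0.683, 0.001, 0.0]
contact_force: [0.9, 0.7, -3.7]
grip_width: 0.064
grip_force: 45.7
```

Call:
jog_arm([
  [[0,-0.02,0,0],[0,-0.05,0,0],[0.01,-0.1,0,-0.05],[0.02,-0.15,0,-0.1],[0.02,-0.21,0,-0.15],[0.03,-0.27,0,-0.2],[0.04,-0.33,0,-0.25],[0.05,-0.39,0,-0.3],[0.06,-0.45,0,-0.35],[0.06,-0.51,0,-0.4]],
])

```text
clock: 38.8
eef_pos: [0.4761, 0.0017, 0.2922]
orientation: [0.798, 0.602, -0.001, -0.0]
contact_force: [0.8, 0.2, -3.6]
grip_width: 0.0642
grip_force: 45.7
```

Call:
jog_arm([
  [[0.01,-0.06,0,-0.037],[0.01,-0.12,0,-0.037],[0.02,-0.19,0,-0.037],[0.03,-0.26,0,-0.037],[0.04,-0.33,0,-0.037],[0.04,-0.4,0,-0.037],[0.041,-0.46,0,-0.037],[0.041,-0.51,0,-0.037],[0.041,-0.54,0,-0.037],[0.041,-0.54,0,-0.037]],
])

```text
clock: 39.63
eef_pos: [0.4943, -0.2705, 0.2922]
orientation: [0.806, 0.593, -0.002, -0.0]
contact_force: [-0.7, -0.2, -3.2]
grip_width: 0.0643
grip_force: 45.8
```

Call:
jog_arm([
  [[0,0,0,0],[0,0,0,0],[0,0,0,0]],
])

```text
clock: 39.88
eef_pos: [0.4971, -0.2644, 0.2927]
orientation: [0.803, 0.596, -0.0, -0.001]
contact_force: [0.2, 0.2, -2.5]
grip_width: 0.0643
grip_force: 45.8
```

```bash
python3 st.py
```

```text
39.8833 [ 0.4971 -0.2644  0.2927] yaxis -16.87 down -1.0 F [ 0.2  0.2 -2.5] w 0.0643 [-0.06  0.43  0.71  1.66 -0.3   1.17  0.43]
```

Call:
jog_arm([
  [[0.001,-0.001,-0.03,0],[0.001,-0.001,-0.08,0],[0.001,-0.001,-0.13,0],[0.001,-0.001,-0.18,0],[0.001,-0.001,-0.22,0],[0.001,-0.001,-0.26,0],[0.001,-0.001,-0.29,0],[0.001,-0.001,-0.31,0],[0.001,-0.001,-0.325,0],[0.001,-0.001,-0.325,0]],
])

```text
clock: 40.72
eef_pos: [0.4977, -0.2649, 0.1297]
orientation: [0.803, 0.596, -0.0, -0.001]
contact_force: [0.3, 0.4, -2.3]
grip_width: 0.0643
grip_force: 45.7
```

Call:
jog_arm([
  [[0,0,0,0],[0,0,0,0],[0,0,0,0]],
])

```text
clock: 40.97
eef_pos: [0.4985, -0.2661, 0.1316]
orientation: [0.803, 0.595, 0.0, 0.001]
contact_force: [0.7, 0.2, -2.9]
grip_width: 0.0645
grip_force: 45.7
```

```bash
python3 st.py
```

```text
40.9667 [ 0.4985 -0.2661  0.1316] yaxis -16.92 down -1.0 F [ 0.7  0.2 -2.9] w 0.0645 [ 0.03  0.6   0.6   1.87 -0.45  0.81  0.57]
```

Down 8.5 mm, with a small y correction.

Call:
jog_arm([
  [[-0.001,0.002,-0.004,0],[-0.001,0.002,-0.008,0],[-0.001,0.002,-0.011,0],[-0.001,0.002,-0.013,0],[-0.001,0.002,-0.015,0],[-0.001,0.002,-0.016,0],[-0.001,0.002,-0.016,0]],
])

```text
clock: 41.55
eef_pos: [0.4975, -0.2648, 0.1227]
orientation: [0.803, 0.595, -0.0, -0.0]
contact_force: [0.3, -0.3, -1.9]
grip_width: 0.0647
grip_force: 45.8
```

```bash
python3 st.py
```

```text
41.55 [ 0.4975 -0.2648  0.1227] yaxis -16.93 down -1.0 F [ 0.3 -0.3 -1.9] w 0.0647 [ 0.03  0.61  0.59  1.88 -0.46  0.79  0.58]
```

Call:
jog_arm([
  [[0,0,-0.001,0],[0,0,-0.002,0],[0,0,-0.002,0],[0,0,-0.002,0]],
])

```text
clock: 41.88
eef_pos: [0.4976, -0.2647, 0.1226]
orientation: [0.803, 0.595, 0.0, 0.0]
contact_force: [-1.7, 2.4, 8.6]
grip_width: 0.0646
grip_force: 47.1
```

Call:
jog_arm([
  [[0,0,0,0],[0,0,0,0],[0,0,0,0],[0,0,0,0],[0,0,0,0],[0,0,0,0]],
], gripper=1)

```text
clock: 42.38
eef_pos: [0.4975, -0.2648, 0.1217]
orientation: [0.803, 0.595, -0.0, 0.0]
contact_force: [-0.1, -0.5, 0.3]
grip_width: 0.0854
grip_force: 0.0
```

Call:
jog_arm([
  [[0,0,0.02,0],[0,0,0.06,0],[0,0,0.13,0],[0,0,0.2,0],[0,0,0.27,0],[0,0.04,0.33,0],[0,0.1,0.35,0],[0,0.18,0.35,0],[0,0.26,0.35,0],[0,0.34,0.35,0]],
])

```text
clock: 43.22
eef_pos: [0.4971, -0.0936, 0.2978]
orientation: [0.804, 0.595, 0.001, 0.0]
contact_force: [0.4, 0.6, -0.1]
grip_width: 0.0853
grip_force: 0.0
```

Call:
jog_arm([
  [[0,0.08,0,0],[0,0.16,0,0],[0,0.24,0,0],[0,0.3,0,0],[0,0.34,0,0],[0,0.34,0,0]],
])

```text
clock: 43.72
eef_pos: [0.4972, 0.0805, 0.2969]
orientation: [0.801, 0.598, 0.0, -0.001]
contact_force: [0.4, 0.1, 0.2]
grip_width: 0.0852
grip_force: 0.0
```

```bash
python3 st.py
python3 - <<'E'
from h import *
a=arm.get_image("scene")[:,:,::-1];b=arm.get_image("top")[:,:,::-1]
cv2.imwrite("pics/scene8.png",a);cv2.imwrite("pics/top8.png",b)
A=cv2.resize(a[180:370,240:430],(400,400),interpolation=2)
B=cv2.resize(b[160:330,270:440],(400,400),interpolation=2)
cv2.imwrite("pics/st8.png",np.hstack([A,B]))
a0=cv2.imread("pics/scene0.png");b0=cv2.imread("pics/top0.png")
d=lambda p,q,r:cv2.phaseCorrelate(np.float32(cv2.cvtColor(p[r[1]:r[3],r[0]:r[2]],6)),np.float32(cv2.cvtColor(q[r[1]:r[3],r[0]:r[2]],6)))
print(d(a0,a,(325,260,375,345)),d(b0,b,(362,226,422,302)))
E
```

```text
43.7167 [0.4972 0.0805 0.2969] yaxis -16.53 down -1.0 F [0.4 0.1 0.2] w 0.0852 [-0.77  0.32  0.71  1.79 -0.23  1.11 -0.27]
((-0.10566980525489456, -0.048201294552555396), 0.8229521026611328) ((-0.051824937458274434, -0.026334106269210622), 0.9332404363155365)
```

View pics/st8.png

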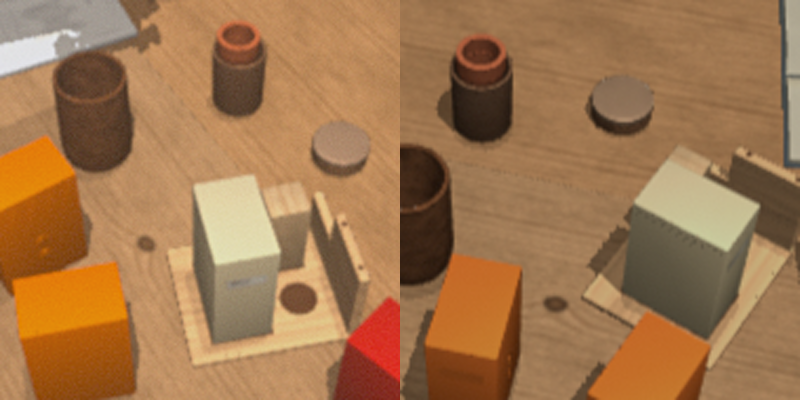

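The box and block are back upright on their inlays, with the box shifted only about 0.1 px from its start. The clay pot is seated (left half (238,45)), and the pots and tin are in place.

```bash
python3 -c "
from station import arm
print(arm.sign_off())"
```

```text
the job is handed in; nothing more can be done
None
```

The job is done and handed in at about 44 s: the clay pot is seated in the narrower wooden pot, and the box and block are back upright on their inlays. In the last pictures nothing is tipped and the larger pots and tin look unmoved; no verdict came back.

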